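# Seat the microscope stage insert and gauge its surface

## Robot

A 6-joint arm with a two-finger parallel gripper is mounted at the origin on the work surface. World frame = base frame: x ahead of the robot, y to its left, z up, the work surface at z = 0. Lengths are in mm, angles in rad, forces in N, time in s.
With the tool pointing down it reaches from about 300 to 775 mm from the base axis. Payload 14.6 kg.
Tool frame: the origin (TCP) lies on the centre line of the jaws, within the pads' length; the fingertips stand 19 mm ahead of it and the grasp point (between the pads) is the TCP (bot.tip_reach is the distance from the TCP to the fingertips, in mm); z points along the fingers, y is the line along which they close (so a half turn about z gives the same grasp; the last joint's range is limited). The gripper opens to 85 mm and grips with 20 to 120 N. Pads are 22 mm wide; open, the fingers measure 114 mm over their backs; the gripper's body (76 mm by 85 mm) begins 54 mm behind the grasp point. The pads swing forward as they close: fully open they stand 13 mm farther back than shut.
Start: joints at [1.17, 0.3, 1.521, -0, 1.321, -0.067], TCP at [180.197, 519.633, 250.281] pointing down, gripper open.
Joint ranges: [-3.03, 3.03], [-0.79, 2.21], [0.23, 2.52], [-1.04, 4.18], [0, 3.07], [-2.55, 2.55]. Speed limits (rad/s): [2.22, 2.22, 2.57, 3.14, 3.14, 3.14].

## Interface

Orientations are given as a unit quaternion [w, x, y, z].
In Python, from rig import bot gives the robot as it stands. Calls block until the motion is done:
- bot.move_to(position, orientation): joint-space move of the TCP to a pose.
- bot.servo_line(position, attitude=None, speed=150, until_force=None): straight line of the TCP; attitude=None keeps the orientation; speed is the mean speed in mm/s. With until_force (N) it stops when the force on the tool has changed by that much, and returns True; else False.
- bot.move_joints(angles): joint-space move.
- bot.move_gripper(opening, grip_force=None): finger opening in mm; grip_force is the grip in N (None keeps the last); returns when the fingers have stopped.
- bot.dwell(seconds).
- bot.ik(position, orientation): joint angles nearest the present ones, or None.
- bot.read_state(): the state.
- bot.read_camera(name): name is "scene" or "top" or "wrist"; returns a dict with "image" (420x560x3 uint8, blue, green, red), "depth" (420x560 float32, mm along the optical axis (not along the pixel's ray), 0 where there is no reading), "fovy" (degrees; the focal length in pixels is half the picture's height over the tangent of half this angle, whatever the lens; pixels are square), "cx", "cy" (the principal point, pixels), "eye" and "attitude" of the camera in the world; the wrist camera has in their place "mount" (4x4, takes a point from camera to tool coordinates, whose origin is the TCP and whose axes are the flange's). Camera axes: x right, y down, z forward; pixel columns grow to the right and rows downward; lengths in mm; the calibration is good to about 2 mm. A picture is of the moment at which its call begins: read the wrist's pose just before it.
A pose or a line that the arm cannot do raises bot.MotionError and nothing moves.
- bot.finish_job(): hands the job in; it is judged then, once.
The state is a dict: "clock": time; "joint_positions": joint angles; "qvel": joint speeds; "effort": joint torques, N m; "ee_pos": TCP position; "tool_rot": TCP orientation; "ft_force": force on the tool from outside, world axes, zero at the start; "moment": the same for the moment, N m; "grip_width": finger opening in mm; "grip_force": force on a finger pad.
Only numpy, scipy, OpenCV 4.12 (cv2) and the standard library are available. Lean on these libraries where they do the work, as an engineer would, in place of code of your own. Each camera call takes 0.05 s, during which the arm holds its last target. There are 200 camera calls.

## Task

One end of the aluminium insert plate is sticking up out of the microscope stage: press that end down until the plate sits level in its recess. Then take the dial gauge by its grey grip out of its stand and, without ever ramming it, hold it upright with its tip inside the ring engraved on the plate, dial facing the end of the stage that carries the drive knobs, pressed lightly so that the spring plunger is pushed in only partway (about half its travel). Finish still holding the gauge there, and leave the other things on the bench where they are.

Things in the scene. Friction and masses are not known exactly. Their poses are not given: they have to be found in the camera images.
- stage: Fixed microscope stage on a low white stand, dark steel deck 190 (x) x 150 (y) mm, deck top (rim) 44 mm above the bench. A recess 122 x 92 mm, 5 mm deep, in the deck's middle holds the insert. Origin: on the bench under the deck's centre; z up; +x points to the end that carries the drive knobs.
- seat (a point): Centre of the recess floor, 39 mm above the bench, axes as the stage.
- knobs (a point): Outer end of the drive knobs (black and silver, coaxial, up to 28 mm diameter, sticking out just beyond the deck's +x end, 17 mm above the bench).
- insert: Loose aluminium plate 118 (x) x 88 (y) x 5 mm, 0.11 to 0.18 kg, 24 mm light hole in its middle. Origin: centre of its underside; z its upward normal; x along the stage's x, 2 mm play all round. At the start its -x end rests in the recess and its +x (drive-knob) end is held up 9 mm (0.075 rad). Seated: underside on the recess floor, top flush with the deck.
- raised_end (a point): Point on the insert's top, on its long centre line, 9 mm in from its +x edge: a good place to press. At the start about 52 mm above the bench; 44 mm when seated.
- lift_pin (a joint): Travel (m) of the small pin in the stage under the insert's +x end, 45 mm from the stage's centre: 0 fully up, about 0.008 when the insert is seated, 0.013 at its stop. Held by friction: it takes about 4 N to push down and stays where it is left, no spring.
- mark (a point): Centre of the engraved dark ring (19 mm outer, 15 mm inner diameter, with a centre dot) on the insert's top face, at x = -36, y = +14 mm on the insert, at its +y side of the end away from the knobs. 44 mm above the bench when seated.
- gauge_stand: Fixed grey stand 70 x 70 mm, 75 mm high, open at two sides, top plate with a 16 mm hole in which the gauge's stem hangs. Origin: centre of its underside, z up.
- gauge: Loose dial gauge, 0.15 to 0.25 kg, upright in the stand. Origin: centre of the underside of its collar (40 x 40 x 8 mm), which rests on the stand top; z up; +x is where the white dial looks. Below: stem 10 mm diameter, 38 mm long, then the plunger. Above: round body 50 mm diameter, axis along x, 18 mm thick (z 8 to 58 mm); grey grip 20 (x) x 26 (y) mm, z 56 to 106 mm.
- gauge_grip (a point): Centre of the grey grip at a good height to hold (82 mm above the gauge's origin, 137 mm above the free tip); axes as the gauge.
- gauge_tip (a point): Lowest point of the ball tip (6 mm diameter) of the plunger, 55 mm below the gauge's origin when the plunger is out.
- plunger (a joint): How far the gauge's plunger is pushed in (m): 0 out, 0.010 at its stop. Spring: 0.6 N at first movement plus 0.3 N per mm.
- oil_bottle: Bystander: small amber oil bottle, 32 mm diameter, 70 mm tall, loose. Origin: centre of its underside.
- eyepiece: Bystander: grey eyepiece, 34 mm diameter, 56 mm tall, loose. Origin: centre of its underside.
- objective: Bystander: steel objective lens, 30 mm diameter, 46 mm tall, loose. Origin: centre of its underside.
- cassette_a: Bystander: white tissue cassette 40 x 28 x 7 mm, loose. Origin: centre of its underside.
- cassette_b: Bystander: a second such cassette.
- slide_box: Bystander: closed grey slide box 85 x 100 x 32 mm, loose. Origin: centre of its underside.
- slide_rack: Bystander: white open slide rack 75 x 70 x 30 mm, fixed to the bench. Origin: centre of its underside.
- forceps: Bystander: steel forceps lying flat, 130 mm long, loose. Origin: near its middle, on the bench.
There are look-alikes about, which are no part of the job. Of the things that look like the gauge, the larger one is meant. There is more than one size of the stage; the one meant has the size given above.

How it is judged:
By the outcome, as a careful person would: the job done as asked, in the order asked, and still so for the second after the job is handed in, while the arm keeps its last pose, push and grip.
It also fails if it takes over 53 s, if anything falls off the work surface, if the arm or the gripper's body presses on something with over 40 N, if the wrist force passes 120 N, or if a joint passes its speed limit or range.

## Working session

There is one attempt and no reset: what is moved stays moved. The work goes in short steps, each a Python script; the robot and the scene stay as the last script left them, time stands still between calls to the robot, and variables do not carry over. Pictures are saved under pics/ and viewed, at most 10 in all, crops included, and the job is handed in when it is done.

```bash
ls; mkdir -p pics; cat > h.py <<'E'
import numpy as np, cv2
from rig import bot
from scipy.spatial.transform import Rotation as R
def rot(q): return R.from_quat(np.r_[q[1:],q[0]]).as_matrix()
def cam(name):
    s=bot.read_state(); c=bot.read_camera(name)
    c['f']=c['image'].shape[0]/2/np.tan(np.radians(c['fovy'])/2)
    if 'mount' in c:
        T=np.eye(4); T[:3,:3]=rot(s['tool_rot']); T[:3,3]=s['ee_pos']
        M=T@np.array(c['mount']); c['Rw']=M[:3,:3]; c['tw']=M[:3,3]
    else:
        a=np.array(c['attitude']); c['Rw']=a if a.shape==(3,3) else rot(a); c['tw']=np.array(c['eye'])
    return c
def ray(c,u,v): return c['Rw']@np.array([(u-c['cx'])/c['f'],(v-c['cy'])/c['f'],1.])
def onplane(c,u,v,z):
    d=ray(c,u,v); return c['tw']+d*(z-c['tw'][2])/d[2]
def cloud(c):
    h,w=c['depth'].shape; v,u=np.mgrid[:h,:w]; d=c['depth']
    P=np.stack([(u-c['cx'])/c['f']*d,(v-c['cy'])/c['f']*d,d],-1)@c['Rw'].T+c['tw']
    P[d<=0]=np.nan; return P
def proj(c,p):
    q=c['Rw'].T@(np.asarray(p)-c['tw']); return q[:2]/q[2]*c['f']+[c['cx'],c['cy']]
E
python3 - <<'E'
from h import *
import pickle
s=bot.read_state(); print(s)
for n in('top','scene'):
    c=cam(n); print(n,c['tw'],c['Rw'].round(3).tolist(),c['f'],c['cx'],c['cy'])
    cv2.imwrite(f'pics/{n}0.png',c['image']); pickle.dump(c,open(f'{n}0.pkl','wb'))
E
```

```text
pics
{'clock': 0.0, 'joint_positions': array([ 1.17042690e+00,  3.00464195e-01,  1.52163396e+00,  1.40077348e-05,
        1.32072257e+00, -6.65929683e-02]), 'qvel': array([ 0.00206308, -0.00151114, -0.00182446, -0.00082996, -0.00076985,
        0.00032282]), 'effort': array([ 2.75038139e-03, -5.43492293e+01, -3.61800992e+01,  4.03436184e-05,
        3.88111235e-03,  2.19711728e-05]), 'ee_pos': array([180.09129965, 519.42978536, 249.70272808]), 'tool_rot': array([-1.48667940e-04,  1.66116304e-01,  9.86105976e-01, -5.95806529e-04]), 'ft_force': array([ 1.00032055, -0.30147252, -0.63898895]), 'moment': array([-0.05510616, -0.06870258, -0.00032616]), 'grip_force': 0.0, 'grip_width': 85.1708969388463}
top [ 314.84491431  -79.8359011  1402.78540916] [[-0.013, -0.992, 0.127], [-1.0, 0.016, 0.026], [-0.028, -0.127, -0.992]] 513.5385662641331 284.87416555516046 212.1033431744331
scene [1151.93305945 -272.86970913  811.1115915 ] [[0.318, 0.656, -0.684], [0.948, -0.224, 0.226], [-0.005, -0.721, -0.693]] 413.46633507942033 281.86657125512755 209.83410667055287
```

View pics/top0.png

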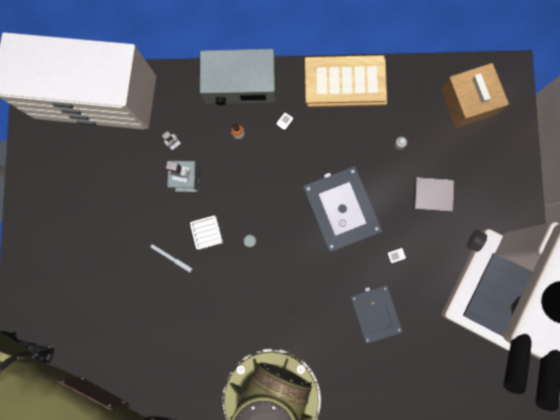

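View pics/scene0.png

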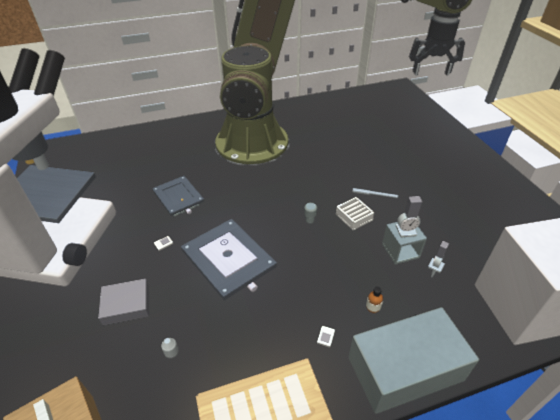

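The top view shows the large stage centred near (342,208), with the knobs at (328,176) and the ring at (342,223). The gauge in its stand is at (182,176). The small look-alikes are the gauge at (171,140) and the stage at (377,314). Next I measure them.

```bash
python3 - <<'E'
from h import *
import pickle
for n in('top','scene'):
    c=pickle.load(open(n+'0.pkl','rb')); P=cloud(c); Z=P[...,2]; im=c['image'].astype(int)
    print(n,'bench z',np.nanmedian(Z[240:300,100:200] if n=='top' else Z[200:260,260:300]))
    if n=='top': st=(slice(150,265),slice(290,395)); gs=(slice(148,202),slice(150,210))
    else: st=(slice(205,305),slice(170,290)); gs=(slice(185,275),slice(375,432))
    p=P[st].reshape(-1,3); 
    print('z hist stage',np.histogram(p[:,2],[-5,5,15,25,35,40,42,44,46,48,50,52,54,56,60]))
    m=((Z>34)&(Z<60)).astype(np.uint8); mm=np.zeros_like(m); mm[st]=m[st]
    mm=cv2.morphologyEx(mm,cv2.MORPH_OPEN,np.ones((5,5)))
    q=P[mm>0]; q=q[~np.isnan(q[:,0])]
    print('stage rect',cv2.minAreaRect(q[:,:2].astype(np.float32)),np.median(q,0))
    p=P[gs].reshape(-1,3); p=p[p[:,2]>60]; 
    print('gauge z',np.histogram(p[:,2],range(60,220,10)))
    for a,b in((68,80),(80,90),(90,130),(135,150),(150,170),(170,190)):
        k=p[(p[:,2]>a)&(p[:,2]<b)]
        if len(k)>3: print(a,b,len(k),k.mean(0).round(1),cv2.minAreaRect(k[:,:2].astype(np.float32)))
# image crops enlarged
c=pickle.load(open('top0.pkl','rb'))['image']; d=pickle.load(open('scene0.pkl','rb'))['image']
a=cv2.resize(c[120:270,130:230],(400,600),interpolation=2); b=cv2.resize(d[185:285,370:437],(400,600),interpolation=2)
cv2.imwrite('pics/crop1.png',np.hstack([a,b]))
E
```

```text
top bench z -0.1469738786599919
z hist stage (array([7191,  314,   11,   36,  369,  555,  798,  844,  586,  393,  237,
        141,   38,   16]), array([-5,  5, 15, 25, 35, 40, 42, 44, 46, 48, 50, 52, 54, 56, 60]))
stage rect ((496.5019836425781, -194.70773315429688), (190.58877563476562, 150.53688049316406), 20.68103790283203) [ 494.48243583 -194.40415909   44.62761811]
gauge z (array([ 41, 348,  91,   7,  17,  22,  46,  15,  12,  15,  13,  46,  50,
         0,   0]), array([ 60,  70,  80,  90, 100, 110, 120, 130, 140, 150, 160, 170, 180,
       190, 200, 210]))
68 80 368 [584.9 223.5  74.3] ((590.719482421875, 230.75608825683594), (71.50923156738281, 69.84355163574219), 88.35745239257812)
80 90 91 [582.  226.6  83. ] ((587.148193359375, 223.0469970703125), (46.813602447509766, 77.4442138671875), 61.474952697753906)
90 130 92 [584.3 221.4 116.5] ((589.6622314453125, 228.65310668945312), (46.933555603027344, 20.712610244750977), 79.96731567382812)
135 150 18 [584.3 224.1 142.3] ((582.61962890625, 225.46546936035156), (13.984627723693848, 28.15593910217285), 25.31591796875)
150 170 28
[... 906 characters left out ...]
9033203125, 72.84229278564453), 88.7138900756836)
80 90 115 [600.6 222.5  83.7] ((592.1881103515625, 227.54074096679688), (40.10397720336914, 41.00783157348633), 75.5439682006836)
90 130 266 [597.6 221.9 112.9] ((591.8283081054688, 226.78704833984375), (48.82608413696289, 24.49669647216797), 78.38004302978516)
135 150 68 [597.8 222.9 142.6] ((597.48046875, 221.85745239257812), (30.310218811035156, 17.01542854309082), 43.46410369873047)
150 170 91 [597.8 222.9 160.3] ((596.6591796875, 222.06483459472656), (30.695358276367188, 16.47405242919922), 38.21589660644531)
170 190 116 [594.6 225.3 178.8] ((591.41748046875, 226.64369201660156), (26.276151657104492, 23.3472843170166), 80.05833435058594)
```

View pics/crop1.png

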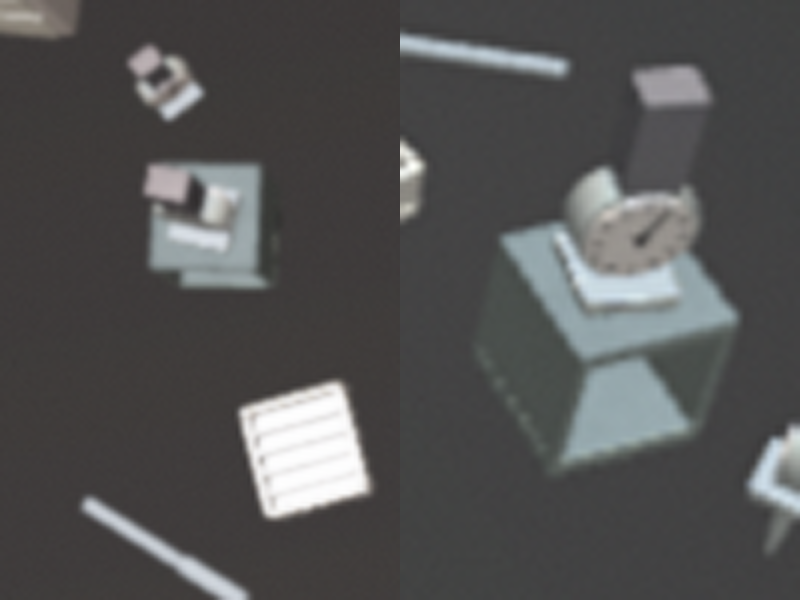

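Gauge: centre about (591,227), grip top about 181 mm high, yaw about -10°, dial towards +x. Stage: centre (496.6,-195.5), yaw 20.6°, and its 190 x 150 size matches. Next I close the gripper and hover over the raised end to take a wrist-camera view.

```bash
cat >> h.py <<'E'
def quat(deg):  # tool down, tool y at heading deg
    a=np.radians(deg); y=np.array([np.cos(a),np.sin(a),0]); z=np.array([0,0,-1.])
    q=R.from_matrix(np.c_[np.cross(y,z),y,z]).as_quat(); return np.r_[q[3],q[:3]]
def stage(p,c=(496.6,-195.5),yaw=20.6):
    a=np.radians(yaw); return np.array([c[0]+p[0]*np.cos(a)-p[1]*np.sin(a),c[1]+p[0]*np.sin(a)+p[1]*np.cos(a)])
def ft(n=10):
    f=[]
    for _ in range(n): bot.dwell(.02); f.append(bot.read_state()['ft_force'])
    return np.mean(f,0)
E
python3 - <<'E'
from h import *
import pickle
p=stage((20,0)); q=quat(20.6-90)
print(bot.ik([*p,290],q))
bot.move_to([*p,290],q); bot.move_gripper(0,20)
c=cam('wrist'); pickle.dump(c,open('w1.pkl','wb')); cv2.imwrite('pics/w1.png',c['image'])
s=bot.read_state(); print(s['clock'],s['ee_pos'],s['joint_positions'],s['ft_force'])
print(np.array(c['mount']).round(3),c['f'])
for n,x in(('ring',(-36,14)),('hole',(0,0)),('raised',(50,0)),('knob',(97,0))): print(n,proj(c,[*stage(x),44]))
E
```

```text
[-4.17362284e-01  2.69382968e-01  1.46745771e+00 -4.44089210e-16
  1.40475197e+00  7.93896217e-01]
3.6833 [ 515.31961011 -188.47182093  289.98719562] [-4.17357007e-01  2.69418089e-01  1.46744293e+00 -5.13737503e-05
  1.40477495e+00  7.93920685e-01] [-0.14268209  1.16744535 -0.04732683]
[[-1.00000e-03 -9.47000e-01 -3.22000e-01  8.17650e+01]
 [ 1.00000e+00 -1.00000e-03 -1.00000e-03  7.92000e-01]
 [ 0.00000e+00 -3.22000e-01  9.47000e-01 -1.24471e+02]
 [ 0.00000e+00  0.00000e+00  0.00000e+00  1.00000e+00]] 318.5699960799682
ring [269.95714341 216.28247279]
hole [281.20312368 188.23385271]
raised [281.14128701 146.35016247]
knob [281.0779996  103.48385224]
```

View pics/w1.png

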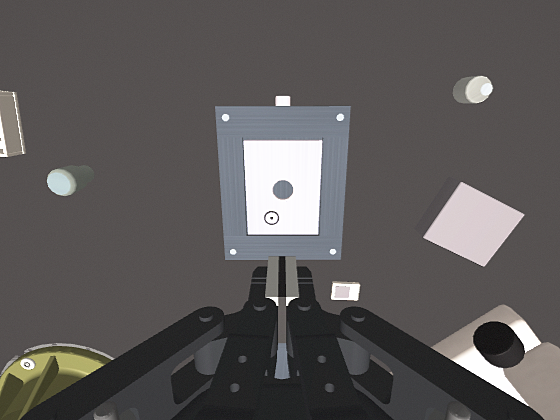

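The wrist view agrees with my prediction to about 1.5 px (ring at (271.5,217.5), hole at (283,189.5), knob at (283,101)). Now I press the raised end over the pin.

```bash
python3 - <<'E'
from h import *
import pickle
p=stage((47,0)); q=quat(20.6-90)
bot.move_to([*p,85],q); b=ft()
r=bot.servo_line([*p,60],speed=12,until_force=16)
s=bot.read_state(); print(r,s['ee_pos'],ft(4)-b)
bot.dwell(.2); print(bot.read_state()['ee_pos'],ft(4)-b)
bot.servo_line([*p,90],speed=100)
# look from above the mark
p2=stage((-36,0)); 
a=stage((-110,5)); bot.move_to([*a,230],q)
c=cam('wrist'); pickle.dump(c,open('w2.pkl','wb')); cv2.imwrite('pics/w2.png',c['image'])
s=bot.read_state(); print(s['clock'],s['ee_pos'])
for n,x in(('ring',(-36,14)),('hole',(0,0)),('raised',(50,0)),('knob',(97,0))): print(n,proj(c,[*stage(x),44]))
E
```

```text
True [ 540.87481276 -178.98040935   63.07693981] [-1.66898125  0.8282878   6.01946506]
[ 540.8640768  -178.95588496   63.06676298] [-1.11959882  0.98465415  5.73715713]
8.0083 [ 392.3569531  -229.19433377  228.78163883]
ring [271.48366173 108.13851748]
hole [286.73661099  65.83387406]
raised [286.98957763   1.00550793]
knob [287.2568508  -67.48922858]
```

View pics/w2.png

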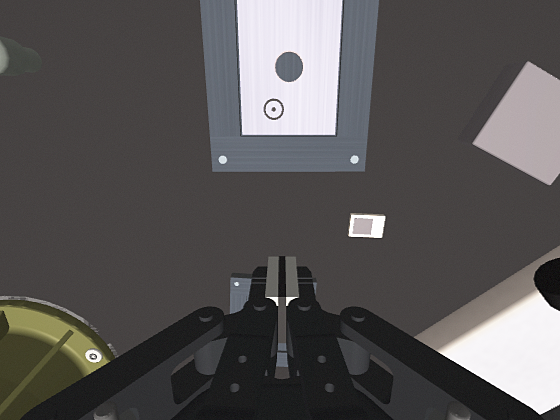

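The fingertips stopped at 44.07 mm, so the plate is flush. The ring is at about (273.5,109). Next I check that the plate is level, measure the ring, and look at the gauge from above.

```bash
python3 - <<'E'
from h import *
import pickle
for n,(u0,v0) in(('w1',(271.5,217.5)),('w2',(273.5,109))):
    c=pickle.load(open(n+'.pkl','rb')); P=cloud(c); g=cv2.cvtColor(c['image'],cv2.COLOR_BGR2GRAY)
    x0,y0=int(u0)-13,int(v0)-13; w=g[y0:y0+27,x0:x0+27].astype(float)
    yy,xx=np.mgrid[:27,:27]; wt=np.clip(170-w,0,None)*(np.hypot(xx-13,yy-13)<13); 
    u,v=x0+(wt*xx).sum()/wt.sum(),y0+(wt*yy).sum()/wt.sum()
    print(n,'ring px',u,v,onplane(c,u,v,44),'model',stage((-36,14)))
    m=(g>200).astype(np.uint8); k,l,st,ce=cv2.connectedComponentsWithStats(m); i=l[int(v0)+ (0),int(u0)+18]
    q=P[(l==i)]; q=q[~np.isnan(q[:,0])]; A=np.c_[q[:,:2]-q[:,:2].mean(0),np.ones(len(q))]; co=np.linalg.lstsq(A,q[:,2],rcond=None)[0]
    a=np.radians(20.6); print(' plate n',len(q),'slope along x',co[0]*np.cos(a)+co[1]*np.sin(a),'across',-co[0]*np.sin(a)+co[1]*np.cos(a),'z',co[2])
q=quat(-10); 
bot.move_to([591,227,300],q); bot.move_gripper(70)
c=cam('wrist'); pickle.dump(c,open('w3.pkl','wb')); cv2.imwrite('pics/w3.png',c['image'])
s=bot.read_state(); print(s['clock'],s['ee_pos'],s['joint_positions'])
P=cloud(c); Z=P[...,2]
for a,b in((174,188),(78,88)):
    m=((Z>a)&(Z<b)&(np.hypot(P[...,0]-591,P[...,1]-227)<45)).astype(np.uint8)
    print(a,m.sum(),cv2.minAreaRect(P[m>0][:,:2].astype(np.float32)),np.median(P[m>0],0))
E
```

```text
w1 ring px 271.18793855490236 216.94386497250142 [ 457.68895863 -196.78945684   44.        ] model [ 457.97607364 -195.06146584]
 plate n 6421 slope along x 0.07403624112191122 across -0.0001530735356932468 z 49.5088328423963
w2 ring px 273.34634624816084 108.54742520843551 [ 458.24228605 -196.80433925   44.        ] model [ 457.97607364 -195.06146584]
 plate n 12239 slope along x 0.0024823140196176454 across 0.0003868041400885052 z 45.044368426301205
10.55 [590.99267281 227.02630315 299.97796017] [3.08916653e-01 4.61827280e-01 1.18592500e+00 9.28200239e-06
 1.49388015e+00 4.83424663e-01]
174 787 ((591.2991333007812, 227.70632934570312), (26.589853286743164, 19.927228927612305), 77.411376953125) [591.65094668 229.28826624 181.62348598]
78 533 ((591.6016845703125, 227.77032470703125), (40.41303634643555, 57.705116271972656), 78.16876220703125) [581.64315992 231.5128739   83.78243944]
```

View pics/w3.png

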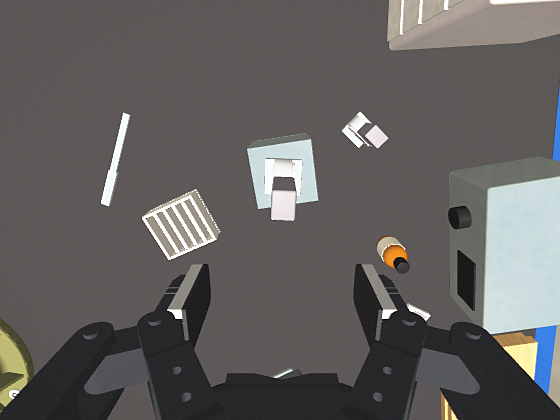

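The plate slope went from 0.074 to 0.0025 rad, so it is level. The ring is at about (458,-196.4). The gauge grip is at (591.4,227.7) with yaw -12.2°, and the dial faces right in the image (+x). Now I grasp and lift.

```bash
python3 - <<'E'
from h import *
import pickle
q=quat(-12.2); p=[591.4,227.7]
bot.move_to([*p,230],q); bot.servo_line([*p,157],speed=80); b=ft(4)
bot.move_gripper(0,40); s=bot.read_state(); print(s['grip_width'],s['grip_force'],s['ee_pos'],ft(4)-b)
bot.servo_line([*p,165],speed=30); print(ft(4)-b)
bot.servo_line([*p,245],speed=100); bot.dwell(.2); print(ft(6)-b, bot.read_state()['moment'])
c=cam('scene'); pickle.dump(c,open('s1.pkl','wb')); i=c['image']
tip=proj(c,[*p,108]); g=proj(c,[*p,245]); print(tip,g)
x,y=map(int,tip); cv2.imwrite('pics/s1.png',cv2.resize(i[y-75:y+45,x-60:x+60],(600,600),interpolation=2)); print(x-60,y-75)
print(bot.read_state()['clock'],bot.read_state()['ee_pos'],bot.read_state()['grip_width'])
E
```

```text
19.719951197158803 42.136162519454956 [591.43536835 227.71510056 157.10152079] [-0.14830849 -0.13255282  0.98876063]
[-0.4560833  -0.01851425 -1.71780126]
[ 0.08596131  0.30347505 -1.5452648 ] [-0.01190249 -0.0015213  -0.03115838]
[407.71873692 221.16102497] [420.84942326 176.45829028]
347 146
14.4167 [591.37580008 227.69956961 244.78371835] 19.512881768488143
```

View pics/s1.png

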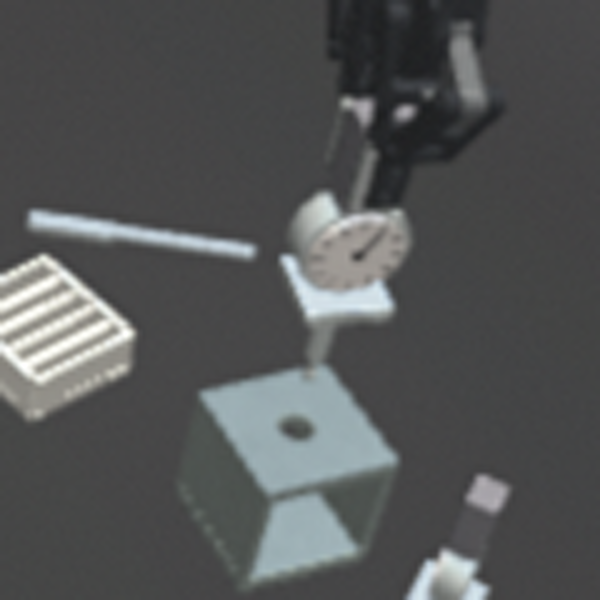

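Gauge held upright; the tip is at pixel (408.6,221.2), 1 px from the prediction. Now I carry it over the mark, turn the dial toward the knobs, and descend gently.

```bash
python3 - <<'E'
from h import *
import pickle
q=quat(20.6); p=[458.1,-196.2]
bot.servo_line([*p,250],q,speed=150)
bot.servo_line([*p,190],speed=60); bot.servo_line([*p,185],speed=15); bot.dwell(.3); b=ft(12); print(bot.read_state()['ee_pos'])
c=cam('scene'); t=proj(c,[*p,48]); x,y=map(int,t); print(t)
A=cv2.resize(c['image'][y-50:y+30,x-40:x+40],(600,600),interpolation=2)
c=cam('wrist'); t=proj(c,[*p,48]); print('w',t); 
cv2.imwrite('pics/s2.png',A); cv2.imwrite('pics/w4.png',c['image'])
for z in (180,178.5,177):
    bot.servo_line([*p,z],speed=5,until_force=6); bot.dwell(.2); print(z,bot.read_state()['ee_pos'],ft(10)-b)
print(bot.read_state()['clock'],bot.read_state()['grip_width'])
E
```

```text
[ 458.0958985  -196.19266758  185.00222407]
[223.39391998 241.28562554]
w [283.2668874  200.14602262]
180 [ 458.11915175 -196.19617888  180.04979679] [ 0.12332718 -0.10360378  0.7393471 ]
178.5 [ 458.10242577 -196.20379707  178.51902702] [-0.24821559 -0.18502012  1.09766879]
177 [ 458.13169008 -196.19482933  177.03963345] [-0.1663344   0.0458355   1.61398511]
22.9167 19.797199618462376
```

View pics/s2.png

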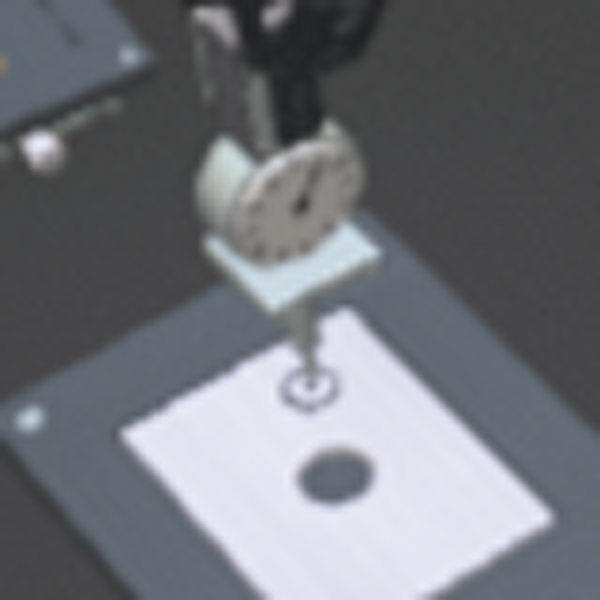

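View pics/w4.png

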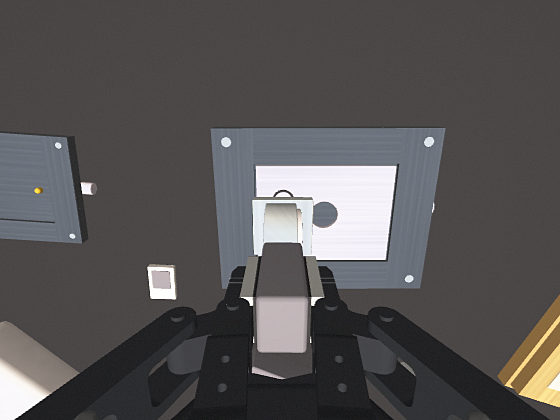

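The tip is over the ring's dot (crop (310,382)) and the dial faces the knob end. The forces put contact at a TCP height of about 180.6, so I press to about 5 mm of plunger travel.

```bash
python3 - <<'E'
from h import *
p=[458.1,-196.2]; b=ft(12)
bot.servo_line([*p,175.7],speed=5); bot.dwell(.3); s=bot.read_state(); print(s['ee_pos'],ft(12)-b+[0,0,1.61],s['grip_width'],s['clock'])
c=cam('scene'); t=proj(c,[*p,48]); x,y=map(int,t)
cv2.imwrite('pics/s3.png',cv2.resize(c['image'][y-50:y+30,x-40:x+40],(600,600),interpolation=2))
E
```

```text
[ 458.09648287 -196.19140981  175.72315235] [ 0.16919178 -0.07863094  2.11803938] 19.561844963080116 23.825
```

View pics/s3.png

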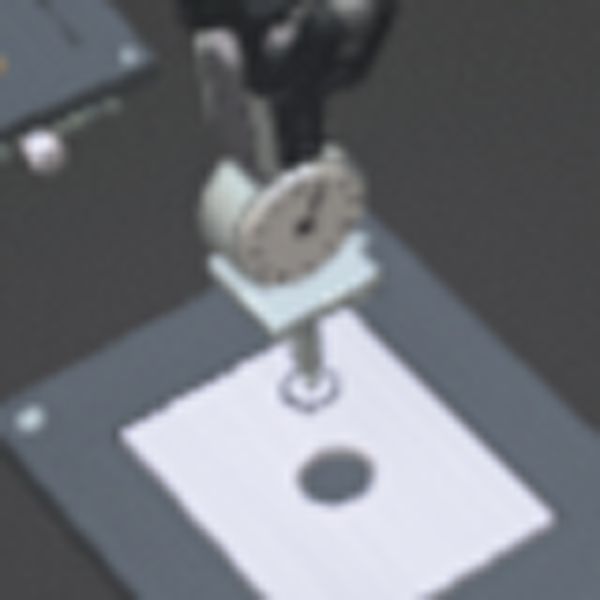

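The tip sits inside the ring (crop (310,385)). The force is 2.1 N, which means about 5 mm of plunger travel. The gauge is upright and the plate is flush, so I hand in.

```bash
python3 -c "
from rig import bot
print(bot.finish_job())"
```

```text
the job is handed in; nothing more can be done
None
```

I handed the job in at about 24 s: the plate is pressed flush, and the arm is still holding the gauge upright inside the ring, dial toward the knobs, with the plunger pushed in about 5 mm (2.1 N), judging by my camera and force readings; no result came back.

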